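# Close a stock bay with its sprung bar and tag it

### The job

Close the open front of the stock bay: pinch the sprung bar short by its two square plates, fit it between the bay's cheeks and let it spring out so that both pins sit in the recesses. Then pinch the ticket clamp off its stand and clip it upright over the top edge of the bay's back board, and leave both parts released. Do not disturb the two filters standing in the bay.

Things in the scene. Friction and masses are not known exactly. Their poses are not given: they have to be found in the camera images.
- bay: Fixed open-topped bay, 150 mm deep (x) by 182 wide (y), base 10 mm thick; origin: centre of the underside; x from open front to back board, z up. Cheeks 77 mm high at both sides, full depth, 158 mm apart inside (y = -79, +79). Aluminium back board 6 mm thick, mid-plane x = 68 mm, 158 wide, top edge 125 mm above the table, free.
- recess_left (a point): Mouth centre of the blind square recess in the inner face of the cheek on the bay's +y side: 20 x 20 mm, 8 mm deep, centre 55 mm above the table and 40 mm in front (-x) of the bay's origin. Open only towards the other cheek. Axes as the bay's.
- recess_right (a point): The same recess in the other cheek (the bay's -y side), facing recess_left, 158 mm from it mouth to mouth.
- board_top (a point): Middle of the top edge of the bay's back board (6 mm thick, free over its 158 mm width). Axes as the bay's: the edge runs along y.
- bar_mid (a point): Sprung steel bar lying on the table, 180 mm long: two upright dark 60 x 60 mm plates, 6 mm thick, 68 mm over their outer faces, a spring barrel between them, a 14 mm round pin 56 mm long out of the middle of each. Point: on the axis midway between the plates at rest, 30 mm above the table; fixed to the -x half. x along the bar, z up. Mass 0.26 kg.
- bar_tip_fixed (a point): End of the pin on the bar's -x half, on the axis. The plates rise 23 mm above the tops of the pins: fingers from above can pinch their outer faces there, above the pins. Either end may go in either recess.
- bar_tip_sprung (a point): End of the pin on the bar's sprung +x half, on the axis. The middle between the two tips is always the middle of the bar, also when squeezed.
- plunger (a joint): Shortening of the bar: 0 at rest (3 N to start), 0.030 m at a firm stop (10.5 N), where the plates are 38 mm over their outer faces and the bar 150 mm long. Seated in the recesses it is still shortened by about 6 mm.
- stand: Fixed ticket stand: wooden foot 80 x 110 x 12 mm with an upright aluminium board 6 mm thick and 100 mm wide (along y) at its middle, top edge 90 mm above the table; origin: centre of the underside, x square to the board. The clamp starts clipped on this board, its x and y along the stand's.
- clamp_pivot (a point): Steel ticket clamp like a big clothes peg, 90 mm high, 40 wide, 0.11 kg. Point: on its pivot, half-way up. Jaw pads 20 to 42 mm below it, handles 5 to 47 mm above. x square to the gripped board, y along its edge, z up. At the start 18 mm above the stand's top edge. On a board the handles splay as a V, 35 mm over the outer faces low down, 52 at the top.
- clamp_mouth (a point): Point midway between the jaw pads of the clipped clamp, 31 mm below the pivot. It and the axes are fixed to the -x arm, which tilts by up to 0.25 rad when the clamp is pinched (each arm turns half of the opening).
- clamp_arm (a joint): Opening of the clamp: 0 on a 6 mm board, negative if shut on less. Pinching the handles along x (5 to 10 N) opens it to a firm stop at 0.5 rad: handles parallel, 30 mm over their outer faces, jaws gaping about 21 mm evenly about the middle of the pinch.
- filter_a_mid (a point): Centre of a white filter canister, 48 mm in diameter and 62 mm high, standing on the bay's base between the bar's place and the back board.
- filter_b_mid (a point): Centre of the second filter canister, alike.

How it is judged:
On the way, in this order (a step that is already met when the one before it is completed fails the run):
1. the bar sits released in the bay, each pin in a recess (((y of bar_tip_fixed in the frame of bay above 0.0815 m and x of bar_tip_fixed in the frame of bay between -0.047 and -0.033 m and z of bar_tip_fixed in the frame of bay between 0.047 and 0.063 m and y of bar_tip_sprung in the frame of bay below -0.0815 m and x of bar_tip_sprung in the frame of bay between -0.047 and -0.033 m and z of bar_tip_sprung in the frame of bay between 0.047 and 0.063 m) or (y of bar_tip_fixed in the frame of bay below -0.0815 m and x of bar_tip_fixed in the frame of bay between -0.047 and -0.033 m and z of bar_tip_fixed in the frame of bay between 0.047 and 0.063 m and y of bar_tip_sprung in the frame of bay above 0.0815 m and x of bar_tip_sprung in the frame of bay between -0.047 and -0.033 m and z of bar_tip_sprung in the frame of bay between 0.047 and 0.063 m)) and contact force between the fingers and bar below 0.2 N), for 0.2 s.
2. the clamp grips the top edge of the bay's back board, released (((y of bar_tip_fixed in the frame of bay above 0.0815 m and x of bar_tip_fixed in the frame of bay between -0.047 and -0.033 m and z of bar_tip_fixed in the frame of bay between 0.047 and 0.063 m and y of bar_tip_sprung in the frame of bay below -0.0815 m and x of bar_tip_sprung in the frame of bay between -0.047 and -0.033 m and z of bar_tip_sprung in the frame of bay between 0.047 and 0.063 m) or (y of bar_tip_fixed in the frame of bay below -0.0815 m and x of bar_tip_fixed in the frame of bay between -0.047 and -0.033 m and z of bar_tip_fixed in the frame of bay between 0.047 and 0.063 m and y of bar_tip_sprung in the frame of bay above 0.0815 m and x of bar_tip_sprung in the frame of bay between -0.047 and -0.033 m and z of bar_tip_sprung in the frame of bay between 0.047 and 0.063 m)) and x of clamp_mouth in the frame of bay between 0.06 and 0.076 m and y of clamp_mouth in the frame of bay between -0.079 and 0.079 m and z of clamp_mouth in the frame of bay below 0.119 m and angle between clamp_mouth's own z axis and vertical below 0.35 rad and angle between the y axis of bay and the y axis of clamp_mouth, either way round below 0.35 rad and value of joint clamp_arm between -0.08 and 0.12 rad and contact force between the fingers and clamp below 0.2 N), for 0.2 s.
At the end, for the whole second after the job is handed in: Each bar pin is at least 2.5 mm inside a recess; the clamp is closed astride the bay's back board, mouth point 6 mm or more below its top edge, within 20 degrees of upright and of the edge; both released and at rest; filters within 15 mm of their start (all of step 2 and contact force between the fingers and bar below 0.2 N and linear speed of each of bar, clamp below 0.02 m/s); the robot touches nothing.
It fails at once if a filter in the bay is shifted by more than 15 mm or tipped ((distance of filter_a_mid from where it was at the start of the episode above 0.015 m or angle between filter_a_mid's own z axis and vertical above 0.3 rad) or (distance of filter_b_mid from where it was at the start of the episode above 0.015 m or angle between filter_b_mid's own z axis and vertical above 0.3 rad)).
It also fails if it takes over 59 s, if anything falls off the work surface, if the arm or the gripper's body presses on something with over 40 N, if the wrist force passes 120 N, or if a joint passes its speed limit or range.

### The arm

A 7-joint arm with a two-finger parallel gripper is mounted at the origin on the work surface. World frame = base frame: x ahead of the robot, y to its left, z up, the work surface at z = 0. Lengths are in m, angles in rad, forces in N, time in s.
With the tool pointing down it reaches from about 0.4 to 0.925 m from the base axis. Payload 4.1 kg.
Tool frame: the origin (TCP) lies on the centre line of the jaws, within the pads' length; the fingertips stand 11 mm ahead of it and the grasp point (between the pads) lies 8 mm behind it; z points along the fingers, y is the line along which they close (so a half turn about z gives the same grasp; the last joint's range is limited). The gripper opens to 85 mm and grips with 20 to 120 N. Pads are 22 mm wide; open, the fingers measure 114 mm over their backs; the gripper's body (76 mm by 85 mm) begins 54 mm behind the grasp point. The pads swing forward as they close: fully open they stand 13 mm farther back than shut.
Start: joints at [-1.242, 0.398, 0.045, 1.537, -0.019, 1.207, -0.051], TCP at [0.27, 0.591, 0.217] pointing down, gripper open.
Joint ranges: [-2.82, 2.82], [-0.49, 2.23], [-1.37, 1.46], [0, 2.46], [-1.36, 4.5], [0.23, 2], [-2.94, 2.94]. Speed limits (rad/s): [2.57, 2.57, 3.14, 3.14, 3.14, 3.14, 3.14].

### API

Orientations are given as a 3x3 rotation matrix whose columns are the frame's x, y, z axes.
In Python, from station import readout, cams, bot gives the robot as it stands.
- The arm moves only by the shell command python3 -m jog 'ROWS' [FORCE]. ROWS is JSON, a list of rows, each a list of 7 numbers: the shift along the tool's x, y, z in m, then the turn, a rotation vector about the tool's x, y, z in degrees, then the closure, from 0 (fully open) to 1 (shut). A call has 1 to 5 rows; each row shifts and turns the commanded pose from where the row before left it, along the tool's axes as they then stand; what a row does not reach is not made up. A row lasts 1/10 s, in which the tool goes at most 50 mm and 8.59 degrees, less where a joint would pass 70% of its speed; a pose out of reach is approached as far as the arm can. A call is refused whole if a number of a shift passes 0.05 or a number of a turn 8.59, either way. A call with a gripper value outside its range is refused whole. The fingers move at their own pace and stop on an object; FORCE is the grip in N (left out, the last holds). Time passes only in rows, so rows that do not move let the fingers close. It gives the time, the measured TCP pose, the force, the opening and the grip force at its end, in the units of the state.
- readout.sense(): the state, without advancing time (a new reading comes with each control period).
- cams.get_image(name): name is "scene" or "top" or "wrist"; returns a dict with "image" (384x512x3 uint8, blue, green, red), "fovy" (degrees; the focal length in pixels is half the picture's height over the tangent of half this angle, whatever the lens; pixels are square), "cx", "cy" (the principal point, pixels), "R" (3x3) and "t" (3): a world point X has camera coordinates R X + t; the wrist camera has in their place "hand_eye" (4x4, takes a point from camera to tool coordinates, whose origin is the TCP and whose axes are the flange's). Camera axes: x right, y down, z forward; pixel columns grow to the right and rows downward; lengths in m; the calibration is good to about 2 mm. A picture is of the moment at which its call begins: read the wrist's pose just before it. There is no depth.
- bot.sign_off(): hands the job in; it is judged then, once.
The state is a dict: "clock": time; "q": joint angles; "qd": joint speeds; "effort": joint torques, N m; "tool_pos": TCP position; "tool_rot": TCP orientation; "force": force on the tool from outside, world axes, zero at the start; "moment": the same for the moment, N m; "finger_gap": opening from 0.0 (shut) to 1.0 (fully open); "finger_force": force on a finger pad.
Only numpy, scipy, OpenCV 4.12 (cv2) and the standard library are available. Lean on these libraries where they do the work, as an engineer would, in place of code of your own. Each camera call takes 0.05 s, during which the arm holds its last target. There are 200 camera calls.

## Working session

There is one attempt and no reset: what is moved stays moved. The work goes in short steps, Python scripts to look and compute and a shell command to move; the robot and the scene stay as the last step left them, time stands still between calls to the robot, and variables do not carry over. Pictures are saved under pics/ and viewed, at most 10 in all, crops included, and the job is handed in when it is done.

```bash
ls; mkdir -p pics
python3 - <<'E'
from station import readout,cams
import cv2,numpy as np
s=readout.sense(); print({k:np.round(v,3).tolist() for k,v in s.items()})
for n in("scene","top"):
    c=cams.get_image(n); cv2.imwrite(f"pics/{n}0.png",c["image"]); np.savez(f"{n}0.npz",**c)
    print(n,c["fovy"],c["cx"],c["cy"],np.round(c["R"],4).tolist(),np.round(c["t"],4))
c=cams.get_image("wrist");print(c["fovy"],c["hand_eye"]);print(readout.sense()["clock"], [k for k in c])
E
```

```text
pics
{'clock': 0.0, 'q': [-1.242, 0.399, 0.045, 1.538, -0.019, 1.207, -0.051], 'qd': [-0.001, -0.001, 0.001, 0.001, 0.002, -0.0, 0.001], 'effort': [-0.001, -47.513, 1.364, -25.422, 0.011, 0.01, 0.0], 'tool_pos': [0.269, 0.591, 0.216], 'tool_rot': [[-0.91, 0.415, -0.001], [0.415, 0.91, -0.002], [-0.0, -0.002, -1.0]], 'force': [0.134, 0.597, -0.064], 'moment': [-0.055, 0.017, -0.014], 'finger_force': 0.0, 'finger_gap': 0.998}
scene 44.957023228150355 261.5466150845786 192.9624354088152 [[0.2366, 0.9716, -0.0013], [0.7736, -0.1892, -0.6048], [-0.5879, 0.142, -0.7964]] [-0.1458 -0.3212  1.5065]
top 51.14068549226647 253.21746307907205 192.5478695566071 [[0.0156, -0.9999, -0.0046], [-0.9884, -0.0148, -0.1514], [0.1513, 0.0069, -0.9885]] [0.0104 0.5242 1.1312]
66.54706601628797 [[ 1.62334641e-04 -9.61078560e-01 -2.76275181e-01  7.05795057e-02]
 [ 9.99999556e-01  4.12444181e-04 -8.47186814e-04 -6.62704525e-04]
 [ 9.28161174e-04 -2.76274921e-01  9.61078200e-01 -1.55515493e-01]
 [ 0.00000000e+00  0.00000000e+00  0.00000000e+00  1.00000000e+00]]
0.15 ['image', 'fovy', 'cx', 'cy', 'hand_eye']
```

View pics/scene0.png

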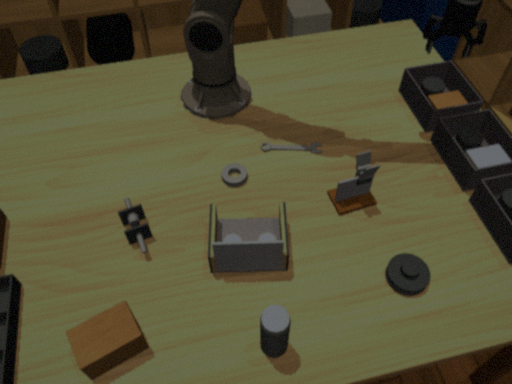

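View pics/top0.png

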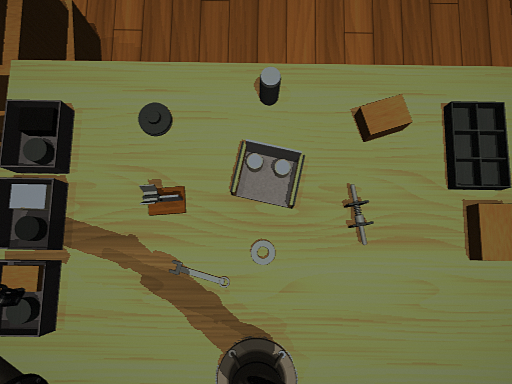

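The scene view shows the bay (248,240), the bar (135,228), the clamp on its stand (353,185). The top view shows the bay at (268,175) with its back board up at (275,147) and its front towards the robot, the bar at (357,213) and the stand at (165,198).

```bash
cat > h.py <<'E'
import numpy as np,cv2
from station import readout,cams
from scipy.spatial.transform import Rotation as Ro
class Cam:
    def __init__(s,name=None,f=None):
        if f: d=dict(np.load(f,allow_pickle=True)); 
        else:
            st=readout.sense(); d=dict(cams.get_image(name))
            if "hand_eye" in d:
                H=np.array(d["hand_eye"]);Rt=np.array(st["tool_rot"]);p=np.array(st["tool_pos"])
                Rw=Rt@H[:3,:3];o=Rt@H[:3,3]+p; d["R"]=Rw.T;d["t"]=-Rw.T@o
        s.d=d;s.im=d["image"];s.R=np.array(d["R"]);s.t=np.array(d["t"]);s.cx=float(d["cx"]);s.cy=float(d["cy"])
        s.f=192/np.tan(np.radians(float(d["fovy"])/2));s.o=-s.R.T@s.t
    def save(s,n): np.savez(n,**s.d)
    def ray(s,u,v):
        r=s.R.T@np.array([(u-s.cx)/s.f,(v-s.cy)/s.f,1]);return r/np.linalg.norm(r)
    def onz(s,u,v,z):
        r=s.ray(u,v);return s.o+r*(z-s.o[2])/r[2]
    def proj(s,X):
        c=s.R@np.asarray(X)+s.t;return np.array([s.cx+s.f*c[0]/c[2],s.cy+s.f*c[1]/c[2]])
def tri(obs):
    A=np.zeros((3,3));b=np.zeros(3)
    for c,u,v in obs:
        r=c.ray(u,v);P=np.eye(3)-np.outer(r,r);A+=P;b+=P@c.o
    X=np.linalg.solve(A,b);return X,max(np.linalg.norm((np.eye(3)-np.outer(c.ray(u,v),c.ray(u,v)))@(X-c.o)) for c,u,v in obs)
E
python3 - <<'E'
from h import *
T=Cam(f="top0.npz");S=Cam(f="scene0.npz")
for n,u,v,z in[("bar",357,213,.03),("bartipA",350,184,.03),("bartipB",365,243,.03),("bayFL",235,192,.077),("bayFR",295,207,.077),("bayBL",245,143,.077),("bayBR",305,153,.077),("stand",167,199,.012),("clamp",152,192,.108)]: print(n,T.onz(u,v,z).round(3),S.proj(T.onz(u,v,z)).round())
p=[T.im[110:270,215:395],T.im[170:230,130:200]]
a=cv2.resize(p[0],None,fx=4,fy=4,interpolation=cv2.INTER_CUBIC)
cv2.imwrite("pics/t1.png",cv2.resize(a,(0,0),fx=.8,fy=.8)); print(readout.sense()["clock"])
E
```

```text
bar [ 0.47  -0.285  0.03 ] [137. 224.]
bartipA [ 0.555 -0.267  0.03 ] [148. 251.]
bartipB [ 0.383 -0.306  0.03 ] [127. 199.]
bayFL [0.519 0.07  0.077] [280. 201.]
bayFR [ 0.479 -0.1    0.077] [209. 202.]
bayBL [0.662 0.044 0.077] [285. 252.]
bayBR [ 0.635 -0.129  0.077] [208. 258.]
stand [0.505 0.276 0.012] [352. 197.]
clamp [0.511 0.296 0.108] [367. 174.]
0.15
```

```bash
python3 -m jog '[[-0.046,-0.028,-0.01,0,0,0,0],[-0.046,-0.028,-0.01,0,0,0,0],[-0.046,-0.028,-0.01,0,0,0,0],[-0.046,-0.028,-0.01,0,0,0,0],[0,0,0,0,0,0,0]]' | tail -5
python3 - <<'E'
from h import *
c=Cam("wrist");c.save("w1.npz");cv2.imwrite("pics/w1.png",c.im);print(readout.sense()["tool_pos"],readout.sense()["clock"])
E
python3 -m jog '[[-0.046,-0.028,0,0,0,0,0],[-0.046,-0.028,0,0,0,0,0],[-0.046,-0.028,0,0,0,0,0],[0,0,0,0,0,0,0]]' >/dev/null
python3 - <<'E'
from h import *
c=Cam("wrist");c.save("w2.npz");cv2.imwrite("pics/w12.png",cv2.resize(np.hstack([Cam(f="w1.npz").im,c.im]),(800,300)));cv2.imwrite("pics/w2.png",c.im);print(readout.sense()["tool_pos"],readout.sense()["clock"])
E
```

```text
tool_pos: [0.387, 0.4212, 0.2554]
tool_rot: [[-0.904, 0.427, 0.005], [0.427, 0.904, -0.002], [-0.005, 0.0, -1.0]]
force: [-0.6, -0.1, -0.1]
finger_gap: 1.0
finger_force: 0.0
[0.38362062 0.42501474 0.25467651] 0.7
[0.46603761 0.30163166 0.25347958] 1.15
```

View pics/w2.png

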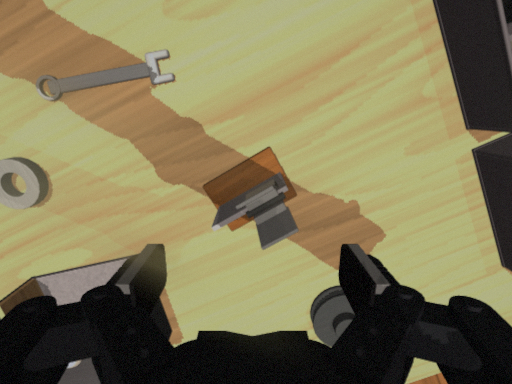

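The wrist view shows the clamp around (265,205) on its foot, whose corners are (204,188), (270,148), (297,190) and (225,230). The bay is at lower left. Next I turn the tool to the bar's angle and look at the bay and the bar on the way.

```bash
cat > look.py <<'E'
import sys
from h import *
c=Cam("wrist");c.save(sys.argv[1]+".npz");s=readout.sense();R=s["tool_rot"]
print(sys.argv[1],np.round(s["tool_pos"],4),"yang",np.degrees(np.arctan2(R[1][1],R[0][1])).round(2),"F",np.round(s["force"],1),s["clock"],"gap",round(s["finger_gap"],3),round(s["finger_force"],1))
E
python3 -m jog '[[0,0,0,0,0,8.59,0],[0,0,0,0,0,8.59,0],[0,0,0,0,0,8.59,0],[0,0,0,0,0,8.59,0],[0,0,0,0,0,8.59,0]]' >/dev/null
python3 -m jog '[[0,0,0,0,0,8.59,0],[-0.049,-0.002,0,0,0,0,0],[-0.049,-0.002,0,0,0,0,0],[-0.049,-0.002,0,0,0,0,0],[-0.049,-0.002,0,0,0,0,0]]' >/dev/null
python3 -m jog '[[-0.049,-0.002,0,0,0,0,0],[-0.049,-0.002,0,0,0,0,0],[0,0,0,0,0,0,0]]' >/dev/null
python3 look.py w3
python3 -m jog '[[-0.049,-0.002,0,0,0,0,0],[-0.049,-0.002,0,0,0,0,0],[0,0,0,0,0,0,0]]' >/dev/null
python3 look.py w4
python3 -m jog '[[-0.04,-0.026,0,0,0,0,0],[-0.04,-0.026,0,0,0,0,0],[-0.04,-0.026,0,0,0,0,0],[0,0,0,0,0,0,0]]' >/dev/null
python3 look.py w5
python3 -m jog '[[-0.03,-0.018,0.04,0,0,0,0],[-0.04,-0.02,0.04,0,0,0,0],[0,0,0,0,0,0,0]]' >/dev/null
python3 look.py w6
python3 - <<'E'
from h import *
a=np.vstack([np.hstack([Cam(f=f"w{i}.npz").im[:300] for i in(3,4)]),np.hstack([Cam(f=f"w{i}.npz").im[:300] for i in(5,6)])])
cv2.imwrite("pics/m.png",cv2.resize(a,(800,469),interpolation=cv2.INTER_AREA))
E
```

```text
w3 [0.5238 0.0147 0.2536] yang 13.7 F [-0.8  0.2  0.4] 2.5 gap 0.999 0.0
w4 [ 0.5437 -0.0803  0.2534] yang 13.8 F [ 0.   1.1 -0.1] 2.85 gap 1.003 0.0
w5 [ 0.4961 -0.215   0.2536] yang 13.81 F [1.3 0.3 0. ] 3.3 gap 1.0 0.0
w6 [ 0.478  -0.2804  0.18  ] yang 13.98 F [-0.5  0.7 -0. ] 3.65 gap 1.007 0.0
```

View pics/m.png

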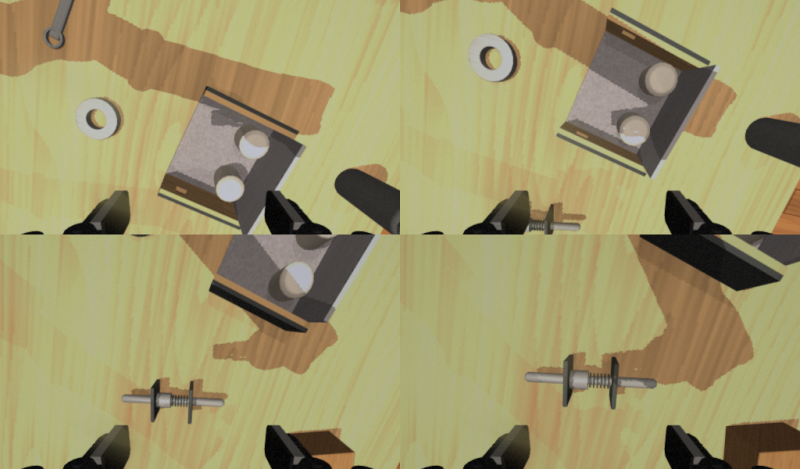

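In the montage, w3 and w4 show the bay with its recesses as light brown spots (w4 original pixels (294,42) and (234,183)). w5 and w6 show the bar with its tips at about (160,182) and (328,189) in w6. I segment the bar and enlarge the bay.

Run:
```python
from h import *
a=Cam(f="w4.npz").im[0:235,190:415]; b=Cam(f="w3.npz").im[100:300,195:395]
A=cv2.resize(a,None,fx=2.5,fy=2.5,interpolation=cv2.INTER_CUBIC)
o=np.zeros((600,800,3),np.uint8);o[:A.shape[0],:A.shape[1]]=A
b=Cam(f="w6.npz").im[140:240,215:285];B=cv2.resize(b,None,fx=3.3,fy=3.3,interpolation=cv2.INTER_CUBIC);o[:330,565:565+231]=B[:330]
cv2.imwrite("pics/bay.png",o)
for n in("w5","w6"):
    c=Cam(f=n+".npz");hsv=cv2.cvtColor(c.im,cv2.COLOR_BGR2HSV)
    m=((hsv[...,1]<75)).astype(np.uint8);m[285:]=0
    k,l,st,ce=cv2.connectedComponentsWithStats(m)
    for i in range(1,k):
        if st[i,4]>300:
            ys,xs=np.nonzero(l==i);print(n,st[i],ce[i].round(1), "L",xs.min(),ys[xs<=xs.min()+2].mean(),"R",xs.max(),ys[xs>=xs.max()-2].mean())
            print("   colheight",[int((xs==x).sum()) for x in range(xs.min(),xs.max()+1)] if st[i,2]<260 else "")
```

```text
w5 [ 46   0   9  73 356] [49.9 36.4] L 46 48.86904761904762 R 54 22.092307692307692
   colheight [5, 28, 51, 66, 72, 69, 46, 17, 2]
w5 [  95    0   62  285 5851] [121.  136.9] L 95 268.0975609756098 R 156 245.25
   colheight [4, 11, 26, 33, 43, 50, 52, 72, 80, 86, 106, 119, 103, 100, 114, 128, 154, 176, 182, 181, 176, 185, 196, 201, 197, 210, 210, 205, 199, 189, 178, 150, 113, 71, 54, 69, 75, 97, 128, 154, 146, 129, 118, 105, 92, 80, 70, 54, 39, 31, 22, 15, 14, 12, 10, 9, 7, 8, 5, 4, 3, 1]
w5 [  278     0   212   112 15892] [382.5  44.4] L 278 47.5 R 489 1.3333333333333333
   colheight [3, 6, 9, 11, 13, 17, 20, 22, 25, 27, 31, 33, 36, 39, 42, 44, 47, 50, 52, 55, 58, 61, 62, 63, 63, 64, 64, 65, 65, 66, 66, 67, 67, 68, 68, 69, 70, 70, 70, 71, 72, 72, 73, 73, 74, 74, 75, 75, 76, 76, 77, 77, 78, 79, 79, 80, 80, 81, 81, 82, 82, 83, 83, 84, 84, 85, 85, 86, 86, 87, 87, 88, 88, 89, 89, 90, 91, 91, 92, 92, 93, 93, 94, 94, 95, 95, 96, 96, 97, 97, 98, 99, 99, 100, 100, 101, 101, 101, 102, 102, 103, 104, 104, 104, 105, 106, 106, 107, 107, 108, 108, 109, 109, 110, 110, 111, 111, 112, 112, 112, 11
[... 6285 characters left out ...]
1, 12, 14, 16, 20, 32, 42, 53, 54, 62, 66, 64, 52, 33, 28, 16, 13, 11, 12, 12, 12, 12, 12, 12, 12, 12, 12, 13, 13, 13, 13, 13, 13, 13, 13, 12, 12, 12, 12, 12, 12, 12, 12, 12, 12, 13, 13, 13, 13, 13, 13, 13, 13, 12, 12, 12, 14, 15, 16, 15, 13, 11, 10, 7, 5, 1]
w6 [ 59 172  14  86 456] [ 64.7 209.1] L 59 237.4561403508772 R 72 182.41176470588235
   colheight [6, 17, 34, 46, 60, 63, 59, 52, 45, 32, 25, 12, 4, 1]
w6 [341 244  54  41 712] [368.8 265.2] L 341 253.16666666666666 R 394 281.25
   colheight [1, 2, 3, 3, 4, 4, 4, 5, 6, 7, 9, 10, 13, 13, 18, 16, 18, 21, 19, 17, 18, 18, 19, 19, 16, 18, 19, 21, 19, 20, 21, 23, 23, 23, 21, 21, 18, 20, 18, 18, 18, 16, 15, 13, 15, 12, 9, 7, 5, 6, 2, 3, 4, 1]
```

View pics/bay.png

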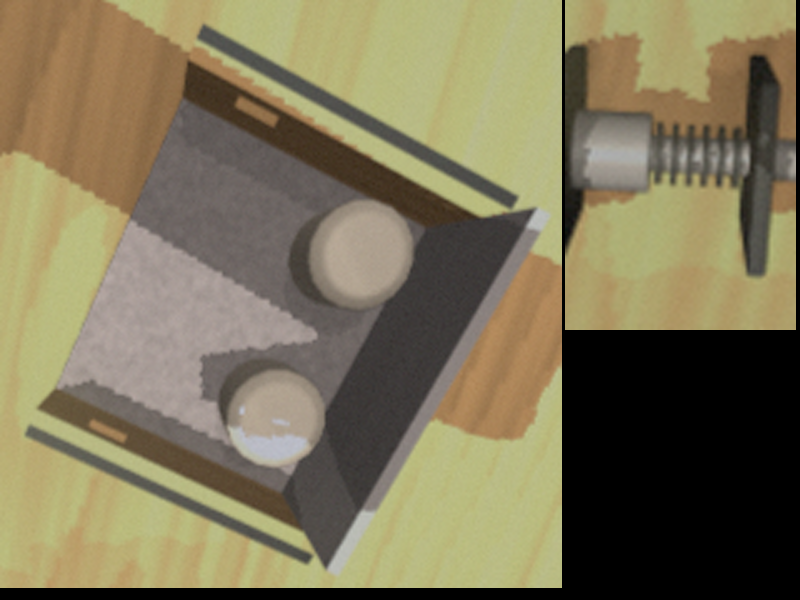

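Enlarged w4 shows the left recess patch at (257,112), the right recess patch at (108,433), and the board's top edge running from (538,210) to (334,568) in crop pixels. The cheeks' inner top edges run (190,60)-(475,215) and (40,407)-(305,530).

Run:
```python
from h import *
c=Cam(f="w4.npz");g=lambda X,Y,z:c.onz(190+X/2.5,Y/2.5,z)
rl=g(257,112,.055);rr=g(108,433,.055);print("rec",rl.round(4),rr.round(4),np.linalg.norm(rl-rr).round(4),"mid",((rl+rr)/2).round(4))
v=rl-rr;print("yaw from recess",np.degrees(np.arctan2(-v[0],v[1])).round(2))
a=g(538,210,.125);b=g(334,568,.125);v=a-b;print("board",a.round(4),b.round(4),np.linalg.norm(v).round(4),"mid",((a+b)/2).round(4),np.degrees(np.arctan2(-v[0],v[1])).round(2))
for p,q in[((190,60),(475,215)),((40,407),(305,530))]:
    a=g(*p,.077);b=g(*q,.077);v=b-a;print("cheek",a.round(4),b.round(4),np.degrees(np.arctan2(v[1],v[0])).round(2))
def axis(n):
    c=Cam(f=n+".npz");hsv=cv2.cvtColor(c.im,cv2.COLOR_BGR2HSV);m=(hsv[...,1]<75).astype(np.uint8);m[285:]=0
    k,l,st,ce=cv2.connectedComponentsWithStats(m);i=[i for i in range(1,k) if st[i,4]>1500 and abs(st[i,0]-157)<6 and 120<st[i,2]<190][0]
    ys,xs=np.nonzero(l==i);x0,x1=xs.min(),xs.max();L=(x1-x0)
    cols=[x for x in range(x0+4,x1-3) if x<x0+.24*L or (x>x0+.76*L and x<x1-.08*L)]
    r=[ys[xs==x].mean() for x in cols];p=np.polyfit(cols,r,1)
    return c,(x0,np.polyval(p,x0)),(x1,np.polyval(p,x1))
A=axis("w5");B=axis("w6")
for k in(1,2):
    X,e=tri([(A[0],*A[k]),(B[0],*B[k])]);print("tip",X.round(4),e.round(4), "z.03:",A[0].onz(*A[k],.03).round(4),B[0].onz(*B[k],.03).round(4))
a,b=B[0].onz(*B[1],.03),B[0].onz(*B[2],.03);v=b-a;print("bar mid",((a+b)/2).round(4),np.linalg.norm(v).round(4),np.degrees(np.arctan2(v[1],v[0])).round(2))
c=Cam(f="w3.npz");d=Cam(f="w4.npz")
```

```text
rec [0.5531 0.0614 0.055 ] [ 0.5208 -0.0937  0.055 ] 0.1585 mid [ 0.5369 -0.0161  0.055 ]
yaw from recess -11.77
board [0.6559 0.039  0.125 ] [ 0.6261 -0.1122  0.125 ] 0.1542 mid [ 0.641  -0.0366  0.125 ] -11.17
cheek [0.52   0.0686 0.077 ] [0.6525 0.0402 0.077 ] -12.08
cheek [ 0.4882 -0.0844  0.077 ] [ 0.6234 -0.1129  0.077 ] -11.94
tip [ 0.3776 -0.3076  0.0293] 0.0004 z.03: [ 0.3774 -0.3073  0.03  ] [ 0.3782 -0.3073  0.03  ]
tip [ 0.5597 -0.2759  0.02  ] 0.0005 z.03: [ 0.558  -0.2731  0.03  ] [ 0.5561 -0.2736  0.03  ]
bar mid [ 0.4671 -0.2905  0.03  ] 0.181 10.71
```

```bash
python3 -m jog '[[-0.004,-0.007,0.03,0,0,3.3,0],[-0.003,-0.006,0.03,0,0,0,0],[0,0,0,0,0,0,0],[0,0,0,0,0,0,0]]' 30 |tail -6; python3 look.py w7
python3 - <<'E'
from h import *
c=Cam(f="w4.npz");g=lambda X,Y,z:c.onz(190+X/2.5,Y/2.5,z)
o=np.array([.5369,-.0161]);y=np.radians(-11.8);ex=np.array([np.cos(y),np.sin(y)]);ey=np.array([-ex[1],ex[0]])
for p in[(362,253),(275,417)]:
    v=g(*p,.072)[:2]-o;print("filter bay x,y",(v@ex-.04).round(4),(v@ey).round(4))
c=Cam(f="w7.npz");hsv=cv2.cvtColor(c.im,cv2.COLOR_BGR2HSV);cv2.imwrite("pics/w7.png",c.im[60:330,90:430])
E
```

```text
clock: 4.05
tool_pos: [0.4698, -0.2898, 0.1233]
tool_rot: [[-0.189, 0.982, 0.001], [0.982, 0.189, 0.001], [0.001, 0.001, -1.0]]
force: [-0.2, -1.4, 0.0]
finger_gap: 1.0
finger_force: 0.0
w7 [ 0.4702 -0.2907  0.1241] yang 10.86 F [-0.3  0.7  0.6] 4.1 gap 0.999 0.0
filter bay x,y 0.027 0.0454
filter bay x,y 0.0268 -0.0352
```

View pics/w7.png

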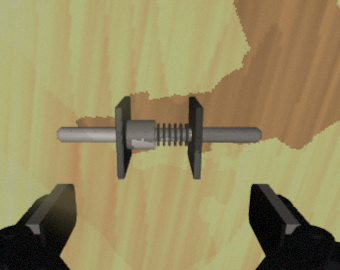

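The bar is centred between the fingers, with its tips at full-frame pixels (147,194) and (352,194).

Run:
```python
from h import *
c=Cam(f="w7.npz");s=readout.sense();R=np.array(s["tool_rot"]);p=np.array(s["tool_pos"]);print(c.cx,c.cy)
for z in(.03,):
  a=c.onz(147,194.5,z);b=c.onz(352.5,194.5,z);print(a,b,np.linalg.norm(a-b),"mid in tool",(R.T@((a+b)/2-p)).round(4))
```

```text
252.20909910861704 196.1692470921105
[ 0.37777487 -0.30775276  0.03      ] [ 0.55606718 -0.27348058  0.03      ] 0.1815564102982883 mid in tool [ 0.0007 -0.0035  0.0941]
```

```bash
python3 -m jog '[[0,-0.0035,0.03,0,0,0,0],[0,0,0.03,0,0,0,0],[0,0,0.012,0,0,0,0],[0,0,0,0,0,0,0],[0,0,0,0,0,0,0]]' 40 |tail -6
python3 -m jog '[[0,0,0,0,0,0,0.5],[0,0,0,0,0,0,0.7],[0,0,0,0,0,0,1],[0,0,0,0,0,0,1],[0,0,0,0,0,0,1]]' 40|tail -6
python3 -m jog '[[0,0,0,0,0,0,1],[0,0,0,0,0,0,1]]' 40|tail -6
```

```text
clock: 4.6
tool_pos: [0.4657, -0.2934, 0.0522]
tool_rot: [[-0.185, 0.983, 0.003], [0.983, 0.185, -0.001], [-0.001, 0.002, -1.0]]
force: [0.2, -0.5, 0.6]
finger_gap: 1.0
finger_force: 0.0
clock: 5.1
tool_pos: [0.4642, -0.293, 0.0509]
tool_rot: [[-0.185, 0.983, 0.0], [0.983, 0.185, 0.0], [0.0, 0.0, -1.0]]
force: [0.5, 0.6, 0.4]
finger_gap: 0.142
finger_force: 0.0
clock: 5.3
tool_pos: [0.4641, -0.293, 0.0507]
tool_rot: [[-0.185, 0.983, -0.0], [0.983, 0.185, 0.0], [0.0, 0.0, -1.0]]
force: [-0.2, 0.1, -0.2]
finger_gap: 0.001
finger_force: 0.0
```

```bash
python3 look.py w8
python3 - <<'E'
from h import *
c=Cam(f="w8.npz");cv2.imwrite("pics/w8.png",c.im)
E
```

```text
w8 [ 0.4641 -0.293   0.0507] yang 10.65 F [0.2 0.3 0.2] 5.35 gap -0.004 0.0
```

View pics/w8.png

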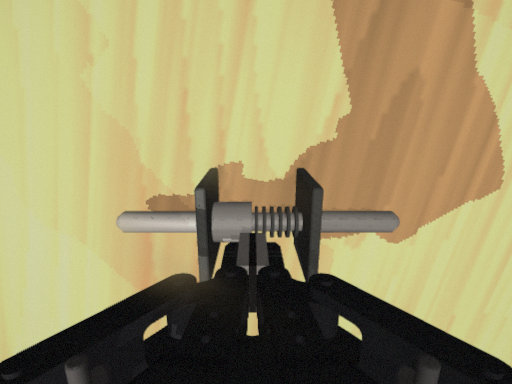

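The fingers passed over the plate tops and now stand between the plates, and the bar has not moved (tips (117,222) and (400,222)). I lift, reopen and go deeper.

```bash
python3 - <<'E'
from h import *
c=Cam(f="w8.npz");s=readout.sense();R=np.array(s["tool_rot"]);p=np.array(s["tool_pos"])
for z in(.03,.025):
  a=c.onz(117,222,z);b=c.onz(400,222,z);print(np.linalg.norm(a-b),"mid in tool",(R.T@((a+b)/2-p)).round(4))
E
python3 -m jog '[[0,0,-0.04,0,0,0,1],[0,0,0,0,0,0,0.6],[0,0,0,0,0,0,0],[0,0,0,0,0,0,0],[0,0,0,0,0,0,0]]' |tail -6
python3 -m jog '[[0,0,0.02,0,0,0,0],[0,0,0.02,0,0,0,0],[0,0,0.008,0,0,0,0],[0,0,0,0,0,0,0],[0,0,0,0,0,0,0]]' |tail -6
python3 -m jog '[[0,0,0,0,0,0,0.15],[0,0,0,0,0,0,0.25],[0,0,0,0,0,0,0.25]]' 40|tail -6
```

```text
0.18199196116535032 mid in tool [0.0018 0.0032 0.0207]
0.1871561947007289 mid in tool [-0.0002  0.0033  0.0257]
clock: 5.85
tool_pos: [0.4635, -0.2925, 0.0898]
tool_rot: [[-0.185, 0.983, -0.002], [0.983, 0.185, 0.001], [0.001, -0.001, -1.0]]
force: [-0.7, 0.1, -1.3]
finger_gap: 0.678
finger_force: 0.0
clock: 6.35
tool_pos: [0.4643, -0.2933, 0.0429]
tool_rot: [[-0.185, 0.983, 0.0], [0.983, 0.185, -0.0], [-0.0, 0.0, -1.0]]
force: [-0.3, 0.3, 0.1]
finger_gap: 0.995
finger_force: 0.0
clock: 6.65
tool_pos: [0.4646, -0.2932, 0.0433]
tool_rot: [[-0.185, 0.983, 0.001], [0.983, 0.185, -0.0], [-0.0, 0.001, -1.0]]
force: [-0.7, 0.5, -0.5]
finger_gap: 0.749
finger_force: 0.0
```

```bash
python3 -m jog '[[0,0.003,0,0,0,0,0.3],[0,0,0,0,0,0,0.35]]' 40|tail -6
python3 look.py w9
python3 - <<'E'
from h import *
c=Cam(f="w9.npz");cv2.imwrite("pics/w9.png",c.im)
E
```

```text
clock: 6.85
tool_pos: [0.4679, -0.2923, 0.0429]
tool_rot: [[-0.186, 0.983, 0.001], [0.983, 0.186, -0.0], [-0.0, 0.001, -1.0]]
force: [0.3, -0.3, -0.2]
finger_gap: 0.649
finger_force: 0.0
w9 [ 0.4675 -0.2924  0.0428] yang 10.68 F [0.6 0.6 1. ] 6.9 gap 0.652 0.0
```

View pics/w9.png

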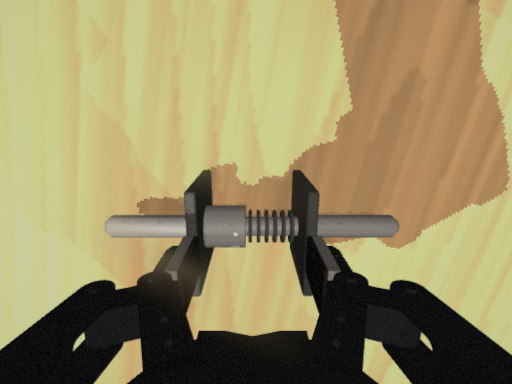

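Both fingers now stand just outside the plates' outer faces, the left pad near (185,255) and the right near (318,255). I keep closing.

```bash
python3 -m jog '[[0,0,0,0,0,0,0.4],[0,0,0,0,0,0,0.4]]' 40|tail -3
python3 -m jog '[[0,0,0,0,0,0,0.5],[0,0,0,0,0,0,0.5]]' 40|tail -3;python3 -m jog '[[0,0,0,0,0,0,0.55],[0,0,0,0,0,0,0.55]]' 40|tail -6
```

```text
force: [1.1, 0.5, 0.3]
finger_gap: 0.601
finger_force: 0.3
force: [-0.0, 0.9, 5.9]
finger_gap: 0.499
finger_force: 2.9
clock: 7.5
tool_pos: [0.4669, -0.2924, 0.0427]
tool_rot: [[-0.185, 0.983, -0.0], [0.983, 0.185, 0.0], [0.0, -0.0, -1.0]]
force: [-0.1, -0.1, 0.1]
finger_gap: 0.446
finger_force: 0.0
```

```bash
python3 look.py w10
python3 - <<'E'
from h import *
for n in("w8","w9","w10"):
    c=Cam(f=n+".npz");hsv=cv2.cvtColor(c.im,cv2.COLOR_BGR2HSV)
    m=(hsv[...,1]<75)
    for r in(220,226,232): xs=np.nonzero(m[r])[0];xs=xs[(xs>80)&(xs<430)];print(n,r,xs.min(),xs.max())
a=cv2.resize(np.hstack([Cam(f=n+".npz").im[150:320,90:410] for n in("w9","w10")]),(800,213));b=cv2.resize(Cam(f="w10.npz").im[160:320,150:350],(400,320),interpolation=cv2.INTER_CUBIC)
o=np.zeros((533,800,3),np.uint8);o[:213]=a;o[213:533,:400]=b
o[213:533,400:]=cv2.resize(Cam(f="w9.npz").im[160:320,150:350],(400,320),interpolation=cv2.INTER_CUBIC)
cv2.imwrite("pics/w10.png",np.clip(o*1.6,0,255).astype(np.uint8))
E
```

```text
w10 [ 0.4667 -0.2923  0.0425] yang 10.65 F [-0.2 -0.6  0.2] 7.55 gap 0.45 0.0
w8 220 116 398
w8 226 117 397
w8 232 124 374
w9 220 107 396
w9 226 104 398
w9 232 107 396
w10 220 108 397
w10 226 105 400
w10 232 108 398
```

View pics/w10.png

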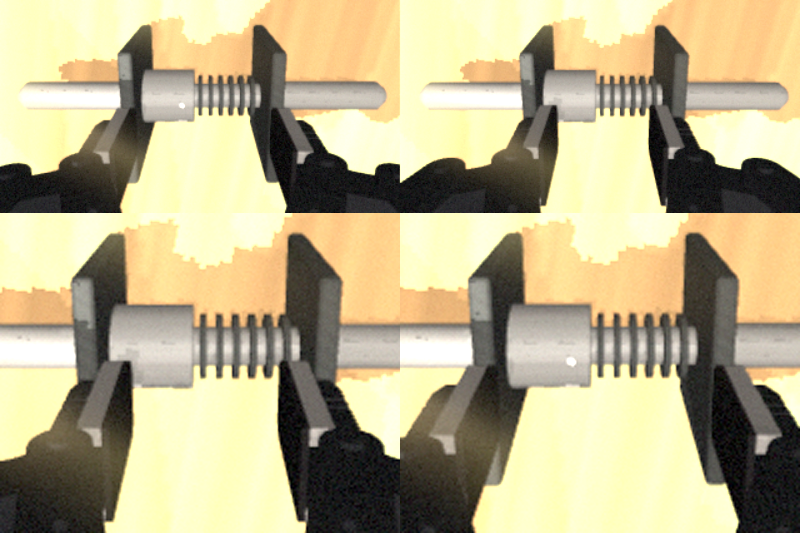

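The fingers still went over the plate tops: the light pad ends overlay the plates in w9 and stand inside them in w10. The picture and the scrape both put the fingertips about 18 mm behind the stated TCP, so I must go about 19 mm deeper.

```bash
python3 -m jog '[[0,0,-0.04,0,0,0,0.55],[0,0,0,0,0,0,0],[0,0,0,0,0,0,0],[0,0,0,0,0,0,0],[0,0,0,0,0,0,0]]' |tail -2
python3 -m jog '[[0.002,0,0.025,0,0,0,0],[0,0,0.02,0,0,0,0],[0,0,0.01,0,0,0,0],[0,0,0.003,0,0,0,0],[0,0,0,0,0,0,0]]' |tail -6
python3 -m jog '[[0,0,0,0,0,0,0.2],[0,0,0,0,0,0,0.25]]' 40|tail -3
python3 -m jog '[[0,0,0,0,0,0,0.3],[0,0,0,0,0,0,0.35]]' 40|tail -6
```

```text
finger_gap: 1.0
finger_force: 0.0
clock: 8.55
tool_pos: [0.4665, -0.2906, 0.0245]
tool_rot: [[-0.185, 0.983, -0.001], [0.983, 0.185, 0.0], [0.0, -0.001, -1.0]]
force: [-0.3, -1.2, 0.8]
finger_gap: 0.998
finger_force: 0.0
force: [-1.2, 1.2, 2.9]
finger_gap: 0.747
finger_force: 5.2
clock: 8.95
tool_pos: [0.4684, -0.2916, 0.0269]
tool_rot: [[-0.185, 0.983, 0.004], [0.983, 0.185, -0.001], [-0.002, 0.003, -1.0]]
force: [-1.4, 0.1, 9.4]
finger_gap: 0.65
finger_force: 8.7
```

```bash
python3 -m jog '[[0,0,-0.002,0,0,0,0.45],[0,0,0,0,0,0,0.6],[0,0,0,0,0,0,1],[0,0,0,0,0,0,1]]' 40|tail -6
python3 -m jog '[[0,0,0,0,0,0,1],[0,0,-0.01,0,0,0,1],[0,0,-0.01,0,0,0,1],[0,0,0,0,0,0,1]]' 40|tail -6;python3 look.py w11;python3 - <<'E'
from h import *
c=Cam(f="w11.npz");m=cv2.cvtColor(c.im,cv2.COLOR_BGR2HSV)[...,1]<75
for r in range(190,245,6): 
    xs=np.nonzero(m[r])[0];xs=xs[(xs>80)&(xs<430)];print(r,xs.min() if len(xs) else 0,xs.max() if len(xs) else 0,end=" | ")
E
```

```text
clock: 9.35
tool_pos: [0.4691, -0.292, 0.0296]
tool_rot: [[-0.185, 0.983, 0.005], [0.983, 0.185, -0.002], [-0.003, 0.005, -1.0]]
force: [-1.3, 0.9, 13.9]
finger_gap: 0.425
finger_force: 41.0
clock: 9.75
tool_pos: [0.4673, -0.2909, 0.0479]
tool_rot: [[-0.185, 0.983, 0.002], [0.983, 0.185, -0.001], [-0.001, 0.002, -1.0]]
force: [-0.1, 0.4, -3.4]
finger_gap: 0.426
finger_force: 41.1
w11 [ 0.467  -0.2905  0.0472] yang 10.66 F [ 0.9 -0.2 -2.4] 9.8 gap 0.429 41.1
190 218 285 | 196 216 288 | 202 213 291 | 208 212 292 | 214 212 292 | 220 212 292 | 226 128 376 | 232 122 382 | 238 120 383 | 244 123 380 |
```

The bar is held squeezed (41 N, 2.6 N of weight, 263 px between tips, i.e. 150 mm). I refine the recess positions from w3 and w4 numerically before carrying it over.

```bash
cat > patch.py <<'E'
from h import *
def patch(c,X,w=16,dbg=""):
    u,v=c.proj(X);u0,v0=int(round(u)),int(round(v));im=c.im[v0-w:v0+w+1,u0-w:u0+w+1].astype(float)
    g=im[...,2];hsv=cv2.cvtColor(im.astype(np.uint8),cv2.COLOR_BGR2HSV)
    best=None
    for th in(70,85,100,115,130):
        k,l,st,ce=cv2.connectedComponentsWithStats((g>th).astype(np.uint8),connectivity=4)
        for i in range(1,k):
            if 25<st[i,4]<180 and st[i,0]>0 and st[i,1]>0 and st[i,0]+st[i,2]<2*w+1 and st[i,1]+st[i,3]<2*w+1:
                d=np.hypot(*(ce[i]-w))
                if best is None or d<best[0]: best=(d,ce[i]+[u0-w,v0-w],st[i,4],th)
    print(dbg,(u.round(1),v.round(1)),best);return best and best[1]
E
python3 - <<'E'
from patch import *
L=np.array([.5531,.0614,.055]);Rr=np.array([.5208,-.0937,.055])
c3=Cam(f="w3.npz");c4=Cam(f="w4.npz")
a=patch(c3,Rr,dbg="w3R");b=patch(c4,Rr,dbg="w4R");d=patch(c4,L,dbg="w4L");e=patch(c3,L,dbg="w3L")
if a is not None and b is not None: print("tri R",tri([(c3,*a),(c4,*b)]),c3.onz(*a,.055),c4.onz(*b,.055))
if d is not None: print("L",c4.onz(*d,.055))
s=readout.sense();print(s["q"],s["clock"])
E
```

```text
w3R (np.float64(232.3), np.float64(244.9)) (np.float64(2.227323121312436), array([231.53424658, 242.82191781]), np.int32(73), 115)
w4R (np.float64(233.2), np.float64(173.2)) (np.float64(1.1992640439298647), array([232.50943396, 171.90566038]), np.int32(53), 130)
w4L (np.float64(292.8), np.float64(44.8)) (np.float64(1.1410302859164976), array([292.3047619,  44.0952381]), np.int32(105), 85)
w3L (np.float64(286.7), np.float64(134.7)) None
tri R (array([ 0.5194462 , -0.09338342,  0.05005235]), np.float64(5.806315971994573e-05)) [ 0.51921893 -0.09102894  0.055     ] [ 0.51959908 -0.0923061   0.055     ]
L [0.5523793  0.06198569 0.055     ]
[-9.20839310e-04  4.88268633e-01  6.10519207e-01  1.95314220e+00
 -3.79464122e-01  8.13879667e-01  1.00574101e+00] 9.8
```

```bash
python3 -m jog '[[0,0,-0.04,0,0,0,1],[0,0,-0.04,0,0,-8.43,1],[0,0,-0.035,0,0,-8.43,1],[0,0,0,0,0,-8.43,1],[0,0,0,0,0,-8.43,1]]' |tail -2
python3 -m jog '[[0,0,0,0,0,-8.43,1],[0,0,0,0,0,-8.43,1],[0,0,0,0,0,-8.43,1],[0,0,0,0,0,-8.43,1],[0,0,0,0,0,0,1]]' |tail -2
cat > togo.py <<'E'
import sys
from h import *
# target world xyz of TCP, yang deg
x,y,z,a=map(float,sys.argv[1:5]);s=readout.sense();R=np.array(s["tool_rot"]);p=np.array(s["tool_pos"])
d=a-np.degrees(np.arctan2(R[1,1],R[0,1]));d=(d+90)%180-90
print("pos",p.round(4),"shift tool",(R.T@(np.array([x,y,z])-p)).round(4),"turn z",round(-d,2),"F",np.round(s["force"],1),"gap",round(s["finger_gap"],3),round(s["finger_force"],1),"tilt",np.round(R[:,2],4),"q",np.round(s["q"],2),s["clock"])
E
python3 togo.py 0.5362 -0.0156 0.16 78.1
```

```text
finger_gap: 0.428
finger_force: 41.7
finger_gap: 0.43
finger_force: 41.7
pos [ 0.4661 -0.2902  0.161 ] shift tool [-0.0119  0.2831  0.0011] turn z -0.03 F [-0.2  0.3 -2.5] gap 0.43 41.7 tilt [-0.0013  0.001  -1.    ] q [ 0.1   0.3   0.46  1.85 -0.15  1.03  1.98] 10.8
```

```bash
python3 -m jog '[[-0.003,0.047,0,0,0,0,1],[-0.003,0.047,0,0,0,0,1],[-0.003,0.047,0,0,0,0,1],[-0.003,0.047,0,0,0,0,1],[0,0.047,0,0,0,0,1]]' |tail -2
python3 -m jog '[[0,0.046,0,0,0,0,1],[0,0,0,0,0,0,1],[0,0,0,0,0,0,1]]' |tail -2
python3 togo.py 0.5362 -0.0156 0.16 78.1; python3 look.py w12
python3 - <<'E'
from patch import *
c=Cam(f="w12.npz")
s=readout.sense();R=np.array(s["tool_rot"]);p=np.array(s["tool_pos"])
m=cv2.cvtColor(c.im,cv2.COLOR_BGR2HSV)[...,1]
o=np.zeros((576,768,3),np.uint8);cv2.imwrite("pics/w12.png",c.im)
for X in([.5195,-.0925,.055],[.5524,.062,.055]): print("recess pix",c.proj(X)); print(patch(c,np.array(X)))
for X in([.0016,-.075,-.0015],[.0016,.075,-.0015]): print("bar tip pix",c.proj(p+R@np.array(X)))
print("cheek/board pix",[c.proj(X).round() for X in([.488,-.0844,.077],[.52,.0686,.077],[.6559,.039,.125],[.6261,-.1122,.125])])
E
```

```text
finger_gap: 0.429
finger_force: 41.7
finger_gap: 0.43
finger_force: 41.8
pos [ 0.5361 -0.0166  0.1611] shift tool [0.0002 0.001  0.0011] turn z 0.05 F [ 0.2  0.1 -3.4] gap 0.43 41.8 tilt [-1.3e-03 -3.0e-04 -1.0e+00] q [-0.32  0.26  0.32  1.88 -0.09  1.02  1.4 ] 11.6
w12 [ 0.5359 -0.0186  0.1612] yang 77.99 F [-0.1 -0.9 -1.9] 11.65 gap 0.428 41.8
recess pix [169.19585071 190.90476779]
 (np.float64(169.2), np.float64(190.9)) (np.float64(1.1121534911205528), array([168.97368421, 189.88815789]), np.int32(152), 100)
[168.97368421 189.88815789]
recess pix [339.8075214  191.49682963]
 (np.float64(339.8), np.float64(191.5)) (np.float64(1.2319507142442314), array([339.03289474, 190.23684211]), np.int32(152), 100)
[339.03289474 190.23684211]
bar tip pix [118.56664624 237.98314794]
bar tip pix [381.289471   238.72262007]
cheek/board pix [array([161., 160.]), array([351., 160.]), array([352., 343.]), array([159., 345.])]
```

Run:
```python
from h import *
c=Cam(f="w12.npz");p=np.array([.5359,-.0186,.1612]);H=np.array(c.d["hand_eye"]);Rw=c.R.T@H[:3,:3].T
l=[Rw.T@(c.onz(u,v,.055)-p) for u,v in((168.97,189.89),(339.03,190.24))]
print(np.round(l,4),"mid",((l[0]+l[1])/2).round(4),"len",np.linalg.norm(l[0]-l[1]),"ang",np.degrees(np.arctan2(l[1][0]-l[0][0],l[1][1]-l[0][1])))
print(readout.sense()["tool_pos"])
```

```text
[[ 0.0017 -0.0758  0.1062]
 [ 0.0015  0.0815  0.1062]] mid [0.0016 0.0029 0.1062] len 0.15727919438748134 ang -0.09032946920300688
[ 0.53589676 -0.01855219  0.16123358]
```

```bash
python3 -m jog '[[0,0.002,0.02,0,0,0,1],[0,0,0.03,0,0,0,1],[0,0,0.03,0,0,0,1],[0,0,0,0,0,0,1]]' |tail -6
python3 -m jog '[[0,0,0.015,0,0,0,1],[0,0,0.012,0,0,0,1],[0,0,0,0,0,0,1],[0,0,0,0,0,0,1]]' |tail -6; python3 togo.py 0.5362 -0.0156 0.0535 78.1; python3 look.py w13
```

```text
clock: 12.05
tool_pos: [0.5328, -0.018, 0.0781]
tool_rot: [[-0.978, 0.211, -0.009], [0.211, 0.978, -0.001], [0.008, -0.003, -1.0]]
force: [-0.9, 1.3, -3.7]
finger_gap: 0.425
finger_force: 41.8
clock: 12.45
tool_pos: [0.5372, -0.0166, 0.0553]
tool_rot: [[-0.978, 0.207, 0.001], [0.207, 0.978, -0.0], [-0.001, 0.0, -1.0]]
force: [-0.3, 0.8, -2.7]
finger_gap: 0.426
finger_force: 41.8
pos [ 0.5372 -0.0166  0.0553] shift tool [0.0012 0.0008 0.0018] turn z -0.08 F [-0.3  0.8 -2.7] gap 0.426 41.8 tilt [ 5.e-04 -1.e-04 -1.e+00] q [-0.28  0.4   0.29  1.97 -0.16  0.79  1.45] 12.45
w13 [ 0.5375 -0.0165  0.0556] yang 78.05 F [ 0.4  0.1 -1.8] 12.5 gap 0.429 41.8
```

```bash
python3 -m jog '[[0,0,0.002,0,0,0,1],[0,0,0,0,0,0,1]]' 20|tail -6
python3 -m jog '[[0,0,0,0,0,0,0.5],[0,0,0,0,0,0,0.45],[0,0,0,0,0,0,0.4],[0,0,0,0,0,0,0.35]]' 20|tail -6;python3 -m jog '[[0,0,0,0,0,0,0.3],[0,0,0,0,0,0,0.25],[0,0,0,0,0,0,0.2],[0,0,0,0,0,0,0.2]]' 20|tail -6; python3 look.py w14
```

```text
clock: 12.7
tool_pos: [0.5371, -0.016, 0.0531]
tool_rot: [[-0.978, 0.206, 0.001], [0.206, 0.978, 0.0], [-0.001, 0.0, -1.0]]
force: [-0.6, -0.6, -2.5]
finger_gap: 0.429
finger_force: 41.8
clock: 13.1
tool_pos: [0.5369, -0.0161, 0.0528]
tool_rot: [[-0.978, 0.206, 0.0], [0.206, 0.978, 0.0], [-0.0, 0.0, -1.0]]
force: [-0.4, 0.3, -2.4]
finger_gap: 0.654
finger_force: 6.1
clock: 13.5
tool_pos: [0.5373, -0.0163, 0.0531]
tool_rot: [[-0.978, 0.206, 0.001], [0.206, 0.978, -0.0], [-0.001, 0.0, -1.0]]
force: [-0.8, -0.1, 0.3]
finger_gap: 0.802
finger_force: 0.0
w14 [ 0.5372 -0.0163  0.053 ] yang 78.08 F [-0.2 -0.2 -0.2] 13.55 gap 0.799 0.0
```

```bash
python3 -m jog '[[0,0,0,0,0,0,0.1],[0,0,-0.01,0,0,0,0],[0,0,-0.04,0,0,0,0],[0,0,-0.05,0,0,0,0],[0,0,-0.05,0,0,0,0]]' |tail -2; python3 -m jog '[[0,0,0,0,0,0,0],[0,0,0,0,0,0,0]]' |tail -2; python3 look.py w15;python3 - <<'E'
from h import *
c=Cam(f="w15.npz");b=c.im.astype(int)
L=np.array([.5524,.062,.055]);R=np.array([.5195,-.0925,.055])
print(c.proj(L),c.proj(R))
e=(L-R)/np.linalg.norm(L-R)
# profile of brightness across the axis at several stations
ex=np.array([e[1],-e[0],0])
for t in(8,20,34,40,118,124,138,150):
    print(t,[tuple(b[tuple(np.round(c.proj(R+e*t/1000+ex*k/1000)[::-1]).astype(int))]) [2] for k in range(-16,17,2)])
# along the axis
print([b[tuple(np.round(c.proj(R+e*t/1000+[0,0,.005])[::-1]).astype(int))][2] for t in range(-8,168,4)])
E
```

```text
finger_gap: 1.001
finger_force: 0.0
finger_gap: 1.0
finger_force: 0.0
w15 [ 0.5366 -0.0161  0.2031] yang 78.09 F [ 0.4  0.2 -0.6] 14.3 gap 0.999 0.0
[327.17557033 178.68519018] [179.16247213 178.41931535]
8 [np.int64(96), np.int64(95), np.int64(92), np.int64(91), np.int64(93), np.int64(146), np.int64(179), np.int64(196), np.int64(193), np.int64(171), np.int64(147), np.int64(103), np.int64(77), np.int64(76), np.int64(76), np.int64(74), np.int64(76)]
20 [np.int64(125), np.int64(123), np.int64(145), np.int64(116), np.int64(124), np.int64(140), np.int64(172), np.int64(195), np.int64(196), np.int64(186), np.int64(158), np.int64(114), np.int64(108), np.int64(107), np.int64(111), np.int64(128), np.int64(124)]
34 [np.int64(172), np.int64(164), np.int64(158), np.int64(167), np.int64(157), np.int64(132), np.int64(165), np.int64(191), np.int64(200), np.int64(192), np.int64(164), np.int64(132), np.int64(168), np.int64(167), np.int64(169), np.int64(166), np.int64(164)]
40 [np.int64(167), np.int64(167), np.int64(161), np.int64(164), np.int64(156), np.int64(131), np.int64(161), np.int64(181), np.in
[... 1104 characters left out ...]
4), np.int64(77), np.int64(74), np.int64(79)]
[np.int64(198), np.int64(126), np.int64(113), np.int64(178), np.int64(185), np.int64(183), np.int64(176), np.int64(190), np.int64(186), np.int64(189), np.int64(191), np.int64(194), np.int64(194), np.int64(170), np.int64(99), np.int64(80), np.int64(160), np.int64(199), np.int64(195), np.int64(196), np.int64(195), np.int64(196), np.int64(102), np.int64(121), np.int64(159), np.int64(185), np.int64(123), np.int64(85), np.int64(119), np.int64(97), np.int64(94), np.int64(128), np.int64(125), np.int64(126), np.int64(127), np.int64(126), np.int64(129), np.int64(127), np.int64(125), np.int64(126), np.int64(127), np.int64(114), np.int64(76), np.int64(181)]
```

The bar is seated: the pin is centred on the recess axis at both ends and runs into both cheek faces. Next is the clamp, starting with the foot corners from w2.

```bash
python3 - <<'E'
from h import *
c=Cam(f="w2.npz")
P=[c.onz(u,v,.012) for u,v in((204,188),(270,148),(297,190),(225,230))]
print(np.round(P,4));print([np.linalg.norm(P[i]-P[(i+1)%4]).round(3) for i in range(4)],"ctr",np.mean(P,0).round(4))
for i,j in((0,1),(3,2),(1,2),(0,3)):v=P[j]-P[i];print(np.degrees(np.arctan2(v[1],v[0])).round(1))
for z in(.108,.15): print("clamp guess",c.onz(268,205,z).round(3))
E
python3 togo.py 0.5 0.25 0.25 0
```

```text
[[0.4687 0.2207 0.012 ]
 [0.4572 0.3273 0.012 ]
 [0.5267 0.3376 0.012 ]
 [0.538  0.2189 0.012 ]]
[np.float64(0.107), np.float64(0.07), np.float64(0.119), np.float64(0.069)] ctr [0.4976 0.2762 0.012 ]
96.2
95.4
8.4
-1.5
clamp guess [0.499 0.3   0.108]
clamp guess [0.486 0.304 0.15 ]
pos [ 0.5366 -0.0161  0.2031] shift tool [ 0.0907  0.2528 -0.0469] turn z 78.09 F [ 0.4  0.2 -0.6] gap 0.999 0.0 tilt [ 4.e-04  4.e-04 -1.e+00] q [-0.33  0.22  0.33  1.83 -0.08  1.1   1.39] 14.3
```

```bash
python3 -m jog '[[0.0142,0.0417,-0.02,0,0,0,0],[0.0142,0.0417,-0.02,0,0,0,0],[0.0142,0.0417,-0.017,0,0,0,0],[0.0142,0.0417,0,0,0,0,0],[0.0142,0.0417,0,0,0,0,0]]' |tail -1; python3 -m jog '[[0.0142,0.0417,0,0,0,0,0],[0.0142,0.0417,0,0,0,0,0],[0,0,0,0,0,8.05,0],[0,0,0,0,0,8.05,0],[0,0,0,0,0,8.05,0]]' |tail -1
python3 -m jog '[[0,0,0,0,0,8.05,0],[0,0,0,0,0,8.05,0],[0,0,0,0,0,8.05,0],[0,0,0,0,0,8.05,0],[0,0,0,0,0,8.05,0]]' |tail -1;python3 -m jog '[[0,0,0,0,0,8.05,0],[0,0,0,0,0,0,0],[0,0,0,0,0,0,0]]' |tail -1;python3 look.py w16
python3 -m jog '[[-0.04,0,0.01,0,0,0,0],[-0.04,0,0.01,0,0,0,0],[0,0,0,0,0,0,0],[0,0,0,0,0,0,0]]' |tail -1;python3 look.py w17
python3 - <<'E'
from h import *
a=[]
for n in("w16","w17"):
    c=Cam(f=n+".npz");u,v=c.proj([.498,.29,.1]).round().astype(int);print(n,u,v)
    x0=max(0,min(512-160,u-80));y0=max(0,min(384-200,v-100));print("crop origin",x0,y0)
    a.append(cv2.resize(c.im[y0:y0+200,x0:x0+160],None,fx=2.5,fy=2.5,interpolation=cv2.INTER_CUBIC))
cv2.imwrite("pics/clamp.png",np.clip(np.hstack(a)*1.3,0,255).astype(np.uint8))
E
```

```text
finger_force: 0.0
finger_force: 0.0
finger_force: 0.0
finger_force: 0.0
w16 [0.4993 0.2898 0.2587] yang 5.79 F [ 0.  -0.8  0.3] 16.15 gap 0.996 0.0
finger_force: 0.0
w17 [0.5076 0.2109 0.2397] yang 5.69 F [-0.9  1.1  0.1] 16.6 gap 1.003 0.0
w16 252 177
crop origin 172 77
w17 251 99
crop origin 171 0
```

View pics/clamp.png

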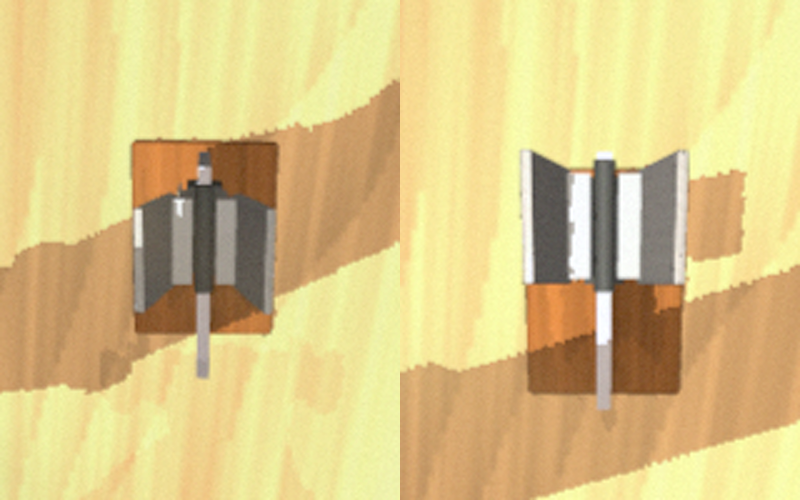

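The w16 crop shows the handles' top edges at X≈135 and 273 (Y 208–313), with the board edge at X≈203. The w17 crop shows them at X≈124 and 287 (Y 151–284). I triangulate the corners.

```bash
python3 - <<'E'
from h import *
a=Cam(f="w16.npz");b=Cam(f="w17.npz")
A=lambda X,Y:(a,172+X/2.5,77+Y/2.5);B=lambda X,Y:(b,171+X/2.5,Y/2.5)
P=[tri([A(*p),B(*q)]) for p,q in[((134,208),(122,150)),((135,314),(126,284)),((274,208),(289,151)),((272,313),(285,284))]]
for X,e in P: print(X.round(4),e.round(4))
X=np.array([p[0] for p in P]);m=X.mean(0);print("mid",m.round(4))
print("width x",np.linalg.norm((X[2]-X[0])[:2]).round(4),np.linalg.norm((X[3]-X[1])[:2]).round(4),"len y",np.linalg.norm(X[1]-X[0]).round(4))
for v in(X[2]-X[0],X[3]-X[1],X[0]-X[1],X[2]-X[3]):print(np.degrees(np.arctan2(v[1],v[0])).round(1))
# board top edge ends
for p,q in[((204,152),(204,152)),((202,378),(204,409))]: print("board",tri([A(*p),B(*q)]))
print("z.09",a.onz(*A(204,152)[1:],.09).round(4),a.onz(*A(202,378)[1:],.09).round(4),b.onz(*B(204,409)[1:],.09).round(4))
E
python3 togo.py 0.499 0.29 0.155 5.5
```

```text
[0.4713 0.3144 0.1493] 0.0001
[0.4752 0.2748 0.1513] 0.0004
[0.5224 0.3193 0.1476] 0.0004
[0.5264 0.2798 0.1492] 0.0001
mid [0.4988 0.2971 0.1493]
width x 0.0514 0.0515 len y 0.0398
5.5
5.6
95.6
95.7
board (array([0.49535666, 0.32954775, 0.06270818]), np.float64(1.8577219983786685e-05))
board (array([0.50520896, 0.22668994, 0.09053176]), np.float64(0.00020498304912041916))
z.09 [0.4951 0.3319 0.09  ] [0.505  0.2265 0.09  ] [0.5054 0.2266 0.09  ]
pos [0.5076 0.2109 0.2397] shift tool [ 0.0795 -0.0007  0.0848] turn z 0.19 F [-0.9  1.1  0.1] gap 1.003 0.0 tilt [-3.e-04  8.e-04 -1.e+00] q [-0.76  0.21  0.34  1.76 -0.08  1.19 -0.3 ] 16.6
```

```bash
python3 -m jog '[[0.0435,0,0,0,0,0,0],[0.0435,0,0,0,0,0,0],[0,0,0,0,0,0,0],[0,0,0,0,0,0,0]]' 40|tail -1; python3 togo.py 0.4988 0.2971 0.102 5.6; python3 look.py w18; python3 togo.py 0.4988 0.2971 0.102 5.6
python3 - <<'E'
from h import *
c=Cam(f="w18.npz");print("pred corners",[c.proj(X).round(1) for X in([.4713,.3144,.1493],[.4752,.2748,.1513],[.5224,.3193,.1476],[.5264,.2798,.1492])], c.proj([.4988,.2971,.108]))
E
```

```text
finger_force: 0.0
pos [0.4981 0.3001 0.2395] shift tool [-0.0031  0.0004  0.1375] turn z 0.41 F [-0.5 -0.6  0.3] gap 0.998 0.0 tilt [-3.e-04  3.e-04 -1.e+00] q [-0.85  0.27  0.29  1.68 -0.08  1.2  -0.44] 17.0
w18 [0.4988 0.2981 0.2396] yang 5.82 F [ 0.5 -0.2  0. ] 17.05 gap 1.0 0.0
pos [0.4988 0.2981 0.2396] shift tool [-1.000e-03 -1.000e-04  1.376e-01] turn z 0.22 F [ 0.5 -0.2  0. ] gap 1.0 0.0 tilt [ 0.e+00 -4.e-04 -1.e+00] q [-0.85  0.27  0.29  1.68 -0.08  1.2  -0.44] 17.05
pred corners [array([223.9, 175.9]), array([224.6, 220.3]), array([283.6, 176.1]), array([282.3, 219.9])] [253.50368012 186.79661282]
```

Aligned. I go down and pinch in stages.

```bash
python3 -m jog '[[-0.001,0,0.045,0,0,0,0],[0,0,0.045,0,0,0,0],[0,0,0.03,0,0,0,0],[0,0,0.0175,0,0,0,0],[0,0,0,0,0,0,0]]' 40|tail -6; python3 -m jog '[[0,0,0,0,0,0,0.3],[0,0,0,0,0,0,0.4],[0,0,0,0,0,0,0.5],[0,0,0,0,0,0,0.5]]' 40|tail -6;python3 -m jog '[[0,0,0,0,0,0,0.6],[0,0,0,0,0,0,0.7],[0,0,0,0,0,0,1],[0,0,0,0,0,0,1]]' 40|tail -6
```

```text
clock: 17.55
tool_pos: [0.4976, 0.2937, 0.0996]
tool_rot: [[-0.097, 0.995, -0.005], [0.995, 0.097, -0.004], [-0.003, -0.005, -1.0]]
force: [-0.4, -0.0, 0.4]
finger_gap: 1.001
finger_force: 0.0
clock: 17.95
tool_pos: [0.4997, 0.2963, 0.1032]
tool_rot: [[-0.098, 0.995, 0.001], [0.995, 0.098, 0.001], [0.001, 0.001, -1.0]]
force: [0.2, -0.3, -0.9]
finger_gap: 0.497
finger_force: 4.7
clock: 18.35
tool_pos: [0.4992, 0.296, 0.1022]
tool_rot: [[-0.098, 0.995, -0.0], [0.995, 0.098, 0.0], [0.0, -0.0, -1.0]]
force: [0.1, -0.5, -1.4]
finger_gap: 0.334
finger_force: 43.2
```

```bash
python3 -m jog '[[0,0,-0.015,0,0,0,1],[0,0,-0.025,0,0,0,1],[0,0,-0.04,0,0,0,1],[0,0,-0.045,0,0,0,1],[0,0,0,0,0,0,1]]' 40|tail -6
python3 -m jog '[[0,0,0,0,0,8.59,1],[0,0,0,0,0,8.59,1],[0,0,0,0,0,0,1],[0,0,0,0,0,0,1]]' 40|tail -6; python3 togo.py 0.6415 -0.037 0.222 -11.9
python3 look.py w19
```

```text
clock: 18.85
tool_pos: [0.5036, 0.2982, 0.2356]
tool_rot: [[-0.098, 0.995, 0.012], [0.995, 0.098, 0.009], [0.008, 0.013, -1.0]]
force: [1.2, 0.0, -0.4]
finger_gap: 0.336
finger_force: 43.2
clock: 19.25
tool_pos: [0.4991, 0.296, 0.2275]
tool_rot: [[0.197, 0.98, 0.0], [0.98, -0.197, 0.0], [0.0, 0.0, -1.0]]
force: [0.2, 0.3, -1.3]
finger_gap: 0.333
finger_force: 43.2
pos [0.4991 0.296  0.2275] shift tool [-0.2985  0.2051  0.0055] turn z 0.54 F [ 0.2  0.3 -1.3] gap 0.333 43.2 tilt [ 1.e-04  1.e-04 -1.e+00] q [-0.89  0.28  0.34  1.7  -0.1   1.18 -0.72] 19.25
w19 [0.4992 0.296  0.2274] yang -11.39 F [-0.4 -0.1 -1.1] 19.3 gap 0.335 43.2
```

```bash
python3 -m jog '[[-0.03,0.02,0,0,0,0.5,1],[-0.0426,0.0293,0,0,0,0,1],[-0.0426,0.0293,0,0,0,0,1],[-0.0426,0.0293,0,0,0,0,1],[-0.0426,0.0293,0,0,0,0,1]]' 40|tail -1
python3 -m jog '[[-0.0426,0.0293,0,0,0,0,1],[-0.0355,0.026,0,0,0,0,1],[-0.02,0.0126,0,0,0,0,1],[0,0,0,0,0,0,1],[0,0,0,0,0,0,1]]' 40|tail -1; python3 look.py w20; python3 togo.py 0.6415 -0.037 0.222 -11.9
python3 - <<'E'
from h import *
c=Cam(f="w20.npz");print("board ends px",[c.proj(X).round(1) for X in([.6559,.039,.125],[.6261,-.1122,.125],[.6415,-.037,.125])])
o=np.array([.6415,-.037,.125]);y=np.radians(-11.9);ex=np.array([np.cos(y),np.sin(y),0]);ey=np.array([-ex[1],ex[0],0])
# brightness profile across the board edge, at stations along it
for t in(-70,-60,-50,-40,40,50,60,70):
    print(t,[int(c.im[tuple(np.round(c.proj(o+ey*t/1000+ex*k/1000)[::-1]).astype(int))].mean()) if 0<c.proj(o+ey*t/1000+ex*k/1000)[1]<383 else -1 for k in range(-16,17,2)])
E
```

```text
finger_force: 43.2
finger_force: 43.2
w20 [ 0.6344 -0.0292  0.2269] yang -11.91 F [-0.   0.8 -1.3] 20.35 gap 0.337 43.2
pos [ 0.6344 -0.0292  0.2269] shift tool [-0.0062  0.0085  0.0049] turn z -0.01 F [-0.   0.8 -1.3] gap 0.337 43.2 tilt [-7.0e-04  1.5e-03 -1.0e+00] q [-0.38  0.4   0.49  1.57 -0.2   1.22 -0.06] 20.35
board ends px [array([260.7, 108. ]), array([261.8, 270.8]), array([261.9, 196.2])]
-70 [175, 126, 85, 94, 85, 79, 95, 191, 193, 193, 193, 193, 186, 68, 52, 53, 100]
-60 [119, 91, 86, 93, 88, 80, 107, 196, 197, 196, 197, 197, 195, 68, 52, 55, 98]
-50 [122, 82, 57, 62, 66, 81, 87, 152, 149, 150, 151, 201, 199, 66, 53, 53, 85]
-40 [132, 80, 57, 63, 58, 60, 76, 130, 130, 132, 131, 128, 134, 82, 54, 58, 77]
40 [150, 171, 172, 170, 190, 184, 99, 140, 156, 154, 140, 140, 141, 160, 158, 154, 154]
50 [196, 170, 112, 108, 130, 156, 96, 125, 154, 155, 135, 138, 143, 161, 154, 154, 149]
60 [86, 109, 123, 126, 122, 123, 83, 126, 157, 158, 146, 141, 162, 155, 154, 151, 144]
70 [108, 110, 110, 110, 111, 174, 74, 126, 158, 158, 151, 145, 146, 150, 149, 148, 147]
```

```bash
python3 -m jog '[[-0.006,0.008,0,0,0,0,1],[0,0,0,0,0,0,1],[0,0,0,0,0,0,1]]' 40|tail -1; python3 togo.py 0.6418 -0.037 0.222 -11.9;python3 look.py w21; python3 togo.py 0.6418 -0.037 0.137 -11.9
python3 - <<'E'
from h import *
c=Cam(f="w21.npz")
o=np.array([.6415,-.037,.125]);y=np.radians(-11.9);ex=np.array([np.cos(y),np.sin(y),0]);ey=np.array([-ex[1],ex[0],0])
for t in(40,50,60,70):
    print(t,[int(c.im[tuple(np.round(c.proj(o+ey*t/1000+ex*k/1000)[::-1]).astype(int))].mean()) for k in range(-12,13)])
E
```

```text
finger_force: 43.2
pos [ 0.6413 -0.0377  0.2272] shift tool [0.0008 0.0004 0.0052] turn z -0.08 F [ 0.7 -0.9 -1.5] gap 0.337 43.2 tilt [-0.e+00  2.e-04 -1.e+00] q [-0.36  0.41  0.49  1.55 -0.2   1.23 -0.05] 20.65
w21 [ 0.6412 -0.0376  0.2272] yang -11.98 F [-0.   0.2 -0.9] 20.7 gap 0.337 43.2
pos [ 0.6412 -0.0376  0.2272] shift tool [0.0007 0.0005 0.0902] turn z -0.08 F [-0.   0.2 -0.9] gap 0.337 43.2 tilt [-1.e-04  3.e-04 -1.e+00] q [-0.36  0.41  0.49  1.55 -0.2   1.23 -0.05] 20.7
40 [166, 173, 181, 173, 177, 180, 187, 186, 190, 183, 164, 159, 155, 157, 155, 157, 113, 112, 134, 139, 141, 143, 143, 143, 150]
50 [128, 83, 101, 108, 112, 124, 119, 120, 129, 175, 159, 157, 158, 157, 156, 158, 108, 110, 133, 137, 141, 139, 146, 154, 162]
60 [121, 125, 127, 124, 124, 125, 122, 120, 121, 124, 156, 156, 157, 158, 159, 144, 107, 114, 142, 145, 144, 153, 163, 160, 158]
70 [110, 111, 110, 110, 107, 109, 114, 115, 112, 111, 157, 157, 160, 157, 159, 145, 105, 118, 147, 144, 147, 145, 141, 144, 153]
```

```bash
python3 -m jog '[[0.0005,0.0005,0.03,0,0,0,1],[0,0,0.025,0,0,0,1],[0,0,0.015,0,0,0,1],[0,0,0,0,0,0,1]]' 40|tail -6;python3 -m jog '[[0,0,0.012,0,0,0,1],[0,0,0.009,0,0,0,1],[0,0,0,0,0,0,1],[0,0,0,0,0,0,1]]' 40|tail -6
```

```text
clock: 21.1
tool_pos: [0.64, -0.0372, 0.1548]
tool_rot: [[0.208, 0.978, -0.005], [0.978, -0.208, 0.0], [-0.001, -0.005, -1.0]]
force: [0.0, -0.3, -1.2]
finger_gap: 0.333
finger_force: 43.2
clock: 21.5
tool_pos: [0.642, -0.0379, 0.1364]
tool_rot: [[0.209, 0.978, 0.0], [0.978, -0.209, 0.0], [0.0, 0.0, -1.0]]
force: [0.8, 0.6, -1.5]
finger_gap: 0.332
finger_force: 43.2
```

No contact on the way down, so I release in stages, open fully and lift clear.

```bash
python3 -m jog '[[0,0,0,0,0,0,0.62],[0,0,0,0,0,0,0.55],[0,0,0,0,0,0,0.5],[0,0,0,0,0,0,0.4]]' 20|tail -6;python3 -m jog '[[0,0,0,0,0,0,0.2],[0,0,0,0,0,0,0],[0,0,0,0,0,0,0],[0,0,0,0,0,0,0]]' 20|tail -6
python3 -m jog '[[0,0,-0.02,0,0,0,0],[0,0,-0.04,0,0,0,0],[0,0,-0.045,0,0,0,0],[0,0,0,0,0,0,0],[0,0,0,0,0,0,0]]' 20|tail -6;python3 look.py w22
python3 -m jog '[[-0.04,0,0,0,0,0,0],[-0.04,0,0,0,0,0,0],[0,0,0,0,0,0,0],[0,0,0,0,0,0,0]]' 20|tail -1;python3 look.py w23
python3 - <<'E'
from h import *
o=np.array([.6418,-.0375,0]);y=np.radians(-11.9);ex=np.array([np.cos(y),np.sin(y),0]);ey=np.array([-ex[1],ex[0],0])
for n in("w22","w23"):
    c=Cam(f=n+".npz")
    print(n,"corners",[c.proj(o+ex*a+ey*b+[0,0,.189]).round(1) for a in(-.026,.026) for b in(-.02,.02)])
    for t in(-12,0,12): print(t,[int(c.im[tuple(np.round(c.proj(o+ey*t/1000+ex*k/1000+[0,0,.189])[::-1]).astype(int))].mean()) for k in range(-40,41,2)])
E
```

```text
clock: 21.9
tool_pos: [0.6422, -0.0379, 0.1365]
tool_rot: [[0.208, 0.978, 0.001], [0.978, -0.208, 0.0], [0.0, 0.001, -1.0]]
force: [0.9, -0.2, -1.4]
finger_gap: 0.6
finger_force: 3.2
clock: 22.3
tool_pos: [0.6419, -0.0378, 0.1364]
tool_rot: [[0.209, 0.978, 0.0], [0.978, -0.209, 0.0], [0.0, 0.0, -1.0]]
force: [0.2, -0.7, 0.5]
finger_gap: 1.001
finger_force: 0.0
clock: 22.8
tool_pos: [0.6425, -0.038, 0.2427]
tool_rot: [[0.209, 0.978, 0.003], [0.978, -0.209, 0.0], [0.001, 0.003, -1.0]]
force: [-0.9, -0.1, 0.3]
finger_gap: 1.003
finger_force: 0.0
w22 [ 0.6415 -0.0378  0.241 ] yang -12.04 F [-0.1  1.  -0.9] 22.85 gap 1.0 0.0
finger_force: 0.0
w23 [ 0.6245 -0.1153  0.2397] yang -12.04 F [-0.3  1.2 -0.2] 23.3 gap 0.998 0.0
w22 corners [array([218.1, 232.3]), array([216.3, 181.7]), array([285.5, 232.1]), array([287.1, 181.5])]
-12 [71, 69, 74, 72, 73, 70, 78, 111, 171, 163, 65, 72, 69, 72, 70, 73, 70, 69, 74, 142, 198, 190, 99, 118, 112, 138, 163, 168, 172, 158, 98, 165, 174, 168, 170, 173, 168, 167, 162, 168, 172]
0 [163, 181, 198, 201, 202, 199, 199, 200, 189, 139, 68, 67, 67, 65, 70, 162,
[... 302 characters left out ...]
175, 175, 175]
w23 corners [array([216.6, 123.9]), array([214.2,  60.3]), array([292.6, 123.5]), array([294.6,  59.8])]
-12 [111, 102, 135, 98, 158, 162, 161, 163, 115, 106, 59, 63, 66, 62, 64, 124, 124, 122, 58, 49, 54, 49, 59, 122, 124, 125, 61, 66, 61, 65, 63, 84, 114, 130, 126, 127, 123, 126, 129, 133, 128]
0 [150, 155, 154, 154, 162, 151, 160, 159, 107, 115, 64, 64, 64, 62, 62, 126, 123, 125, 108, 39, 55, 47, 65, 126, 123, 127, 59, 60, 62, 59, 63, 104, 110, 127, 127, 125, 116, 132, 135, 129, 121]
12 [101, 100, 104, 99, 114, 116, 119, 121, 109, 100, 61, 61, 61, 60, 58, 128, 128, 124, 114, 40, 56, 47, 107, 126, 127, 122, 57, 60, 65, 65, 63, 77, 117, 126, 129, 117, 127, 137, 127, 120, 117]
```

```bash
python3 -m jog '[[0,0,-0.03,0,0,0,0],[0,0,0,0,0,0,0],[0,0,0,0,0,0,0],[0,0,0,0,0,0,0]]'|tail -1; python3 -c "
from station import bot;print(bot.sign_off())"
```

```text
finger_force: 0.0
the job is handed in; nothing more can be done
None
```

I handed the job in at about 24 s: the wrist camera showed the bar seated in both recesses and, later, the clamp closed upright on the bay's back board; both are released, the arm is clear, and nothing came near the filters, though I did not re-measure the bar or filters at the end and the sign-off gave no verdict.

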